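# Hang the hook-on sample basket in the soaking tank

### The arm

A 6-joint arm with a two-finger parallel gripper is mounted at the origin on the work surface. World frame = base frame: x ahead of the robot, y to its left, z up, the work surface at z = 0. Lengths are in mm, angles in rad, forces in N, time in s.
With the tool pointing down it reaches from about 300 to 875 mm from the base axis. Payload 4.2 kg.
Tool frame: the origin (TCP) lies at the very end of the fingers, on their centre line; the grasp point (between the pads) lies env.hold_point_z behind it (env.hold_point_z is the distance from the TCP to the grasp point, in mm); z points along the fingers, y is the direction in which the jaws open and shut (so a half turn about z gives the same grasp; the last joint's range is limited). The gripper opens to 85 mm and grips with 20 to 120 N. Pads are 22 mm wide; open, the fingers measure 114 mm over their backs; the gripper's body (76 mm by 85 mm) begins 54 mm behind the grasp point. The pads swing forward as they close: fully open they stand 13 mm farther back than shut.
Start: joints at [1.185, 0.32, 1.565, -0, 1.257, -0.02], TCP at [205.678, 536.971, 231.338] pointing down, gripper open.
Joint ranges: [-3.11, 3.11], [-0.84, 2.01], [0.21, 2.61], [-1.34, 4.49], [0.05, 2.63], [-2.56, 2.56]. Speed limits (rad/s): [2.57, 2.57, 3.14, 3.14, 3.14, 3.14].

### API

Orientations are given as a unit quaternion [w, x, y, z].
In Python, from station import env, eyes, monitor gives the robot as it stands. Calls block until the motion is done:
- env.move_ptp(position, orientation): joint-space move of the TCP to a pose.
- env.move_l(position, orientation=None, vel=150, f_stop=None): straight line of the TCP; orientation=None keeps the orientation; vel is the mean speed in mm/s. With f_stop (N) it stops when the force on the tool has changed by that much, and returns True; else False.
- env.move_joints(angles): joint-space move.
- env.ungrasp() and env.close_gripper(grip_force=None): open the fingers fully, or close them until they stop; grip_force is the grip in N (None keeps the last).
- env.hold(seconds).
- env.solve_ik(position, orientation): joint angles nearest the present ones, or None.
- eyes.get_image(name): name is "scene" or "side" or "wrist"; returns a dict with "color" (480x640x3 uint8, red, green, blue), "z_map" (480x640 float32, mm along the optical axis (not along the pixel's ray), 0 where there is no reading), "camera_matrix" (3x3 intrinsics, pixels), "rvec" (rotation vector, rad) and "tvec" (3), from world to camera coordinates, as OpenCV has them. Camera axes: x right, y down, z forward; pixel columns grow to the right and rows downward; lengths in mm; the calibration is good to about 2 mm. A picture is of the moment at which its call begins.
A pose or a line that the arm cannot do raises env.MotionError and nothing moves.
- env.sign_off(): hands the job in, once; it reports no verdict.
Readings, each from a call of its own:
- monitor.get_clock(): time.
- monitor.get_joints(): joint angles.
- monitor.get_dq(): joint speeds.
- monitor.get_effort(): joint torques, N m.
- monitor.get_eef_pos(): TCP position.
- monitor.get_eef_rot(): TCP orientation.
- monitor.get_contact_force(): force on the tool from outside, world axes, zero at the start.
- monitor.get_moment(): the same for the moment, N m.
- monitor.get_grip_width(): opening from 0.0 (shut) to 1.0 (fully open).
Only numpy, scipy, OpenCV 4.12 (cv2) and the standard library are available. Lean on these libraries where they do the work, as an engineer would, in place of code of your own. Each camera call takes 0.05 s, during which the arm holds its last target.

### The job

Pick up the white sample basket by its yellow grip and hang it inside the steel soaking tank from the blue-edged rim: hook its bent lip over the rim, slide it along until it drops into the notch (the rim strip is never clamped in quite the same place), and press it down past the sprung orange roller until the lip sits fully home on the notch floor, then let go. Work gently, feeling for the notch rather than forcing the basket against the tank, and leave the other things on the bench and in the tank where they are.

Things in the scene. Friction and masses are not known exactly. Their poses are not given: they have to be found in the camera images.
- basket: Loose white open basket, 0.15 to 0.29 kg, 64 (x) x 80 (y) x 70 mm high, standing upright. Origin: centre of its underside; z up. On its -x side a back plate (outer face x = -32 mm) rises above the basket as a 40 mm wide neck, from which a lip bends out to -x and down. Hung, it lies inside the tank, its x along the tank's x, its lip's leg outside the wall.
- basket_grip (a point): Where to grip the basket: centre line of the yellow grip, at (-34, 0, 133) mm in the basket's frame. The grip is an upright block 14 mm thick along the basket's x, 36 mm wide along y, from z = 96 to 150 mm; pinch it from above across its 14 mm thickness. Axes as the basket's.
- basket_lip (a point): Middle of the lip's underside, at (-37.5, 0, 92) mm in the basket's frame, same axes. The lip is 40 mm wide (y), flat below, top at z = 96 mm. Its leg, inner face at x = -43 mm (slot to the back plate 11 mm), goes straight down to z = 70 mm; the last 8 mm flare outwards, ending at x = -50 mm, z = 62 mm.
- tank: Fixed empty open steel tank, 200 (x) x 280 (y) x 120 mm high, walls and floor 6 mm thick. Origin: centre of its underside; z up. Its -x wall (towards the robot) ends at 108 mm; on it sits a blue rim strip, 6 mm thick, 12 mm high (top at 120 mm), interrupted by one notch 44 mm wide along y, whose floor is the wall's top at 108 mm. The strip is clamped at an unmeasured place.
- hang (a point): Point of the tank, at (-97, -30, 108) mm in its frame, same axes: mid-thickness of the -x wall's top, where the notch's middle would be with the strip in mid place. The strip, and so the notch, really lies up to 12 mm to either side of it along the tank's y: find it by eye or by feeling along the rim. It holds fast in use. Home, the lip's underside rests on the wall's top in the notch.
- roller_mid (a point): Point of the tank, at (-104, -30, 86.5) mm in its frame: the orange roller's middle with the strip in mid place. The roller rides with the strip, always under the notch, outside the wall: 8 mm thick, 36 mm long (y), 8 mm out, yielding to the wall at 2.5 N per mm. The lip's leg passes outside it, pushing it in some 3 mm as the lip drops: weight is not enough, 5 to 20 N seats it.
- beaker: Loose glass beaker, 70 mm across, 95 mm high; leave alone. Origin under its centre.
- jar: Loose amber jar with red cap, 48 mm across, 75 mm high, standing in the tank; leave alone. Origin under its centre.
- bottle: Loose white bottle, 64 mm across, 170 mm high; leave alone. Origin under its centre.
- phone: Loose flat red phone, 150 x 75 x 9 mm; leave alone. Origin under its centre.
- dishes: Loose stack of clear dishes, 90 mm across, 30 mm high; leave alone. Origin under its centre.
- spatula: Loose spatula lying on the bench; leave alone.

How it is judged:
By the outcome, as a careful person would: the job done as asked, in the order asked, and still so for the second after the job is handed in, with the robot touching nothing.
It also fails if it takes over 58 s, if anything falls off the work surface, if the arm or the gripper's body presses on something with over 40 N, if the wrist force passes 120 N, or if a joint passes its speed limit or range.

## Working session

There is one attempt and no reset: what is moved stays moved. The work goes in short steps, each a Python script; the robot and the scene stay as the last script left them, time stands still between calls to the robot, and variables do not carry over. Pictures are saved under pics/ and viewed, and the job is handed in when it is done.

```bash
ls; mkdir -p pics
python3 - <<'E'
from station import env, eyes, monitor
import cv2
print(monitor.get_clock(), env.hold_point_z, monitor.get_eef_rot(), monitor.get_contact_force())
for n in ["scene","side","wrist"]:
    d=eyes.get_image(n); cv2.imwrite(f"pics/a_{n}.png",d["color"][:,:,::-1])
    import numpy as np
    np.savez(f"pics/a_{n}.npz",**d)
    R,_=cv2.Rodrigues(np.array(d["rvec"])); print(n,(-R.T@np.array(d["tvec"]).ravel()).round(1),R[2].round(3),d["camera_matrix"][0][0])
E
```

```text
pics
0.0 18.700000000000003 [-1.77678023e-04  1.81890869e-01  9.83318314e-01 -8.79755263e-04] [-0.48881268  0.09152149  0.1194328 ]
scene [1503.2  342.8  893.9] [-0.744 -0.242 -0.623] 464.0336128501076
side [  435.7 -1089.2  1066.2] [ 0.075  0.75  -0.657] 569.5002542179561
wrist [130.1 566.1 373.3] [ 0.295 -0.115 -0.948] 413.7924879665187
```

View pics/a_scene.png

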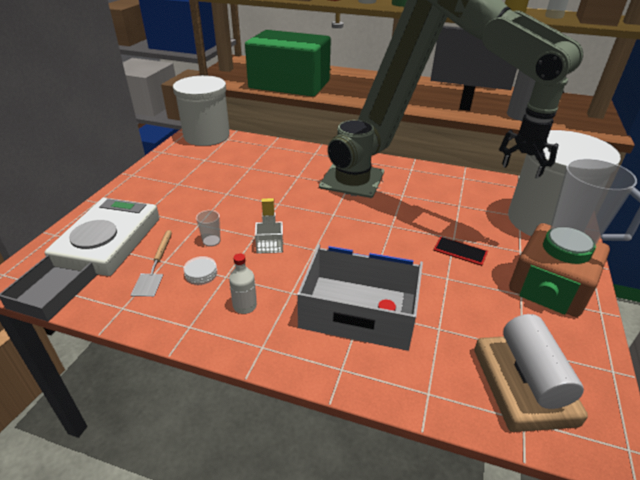

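View pics/a_side.png

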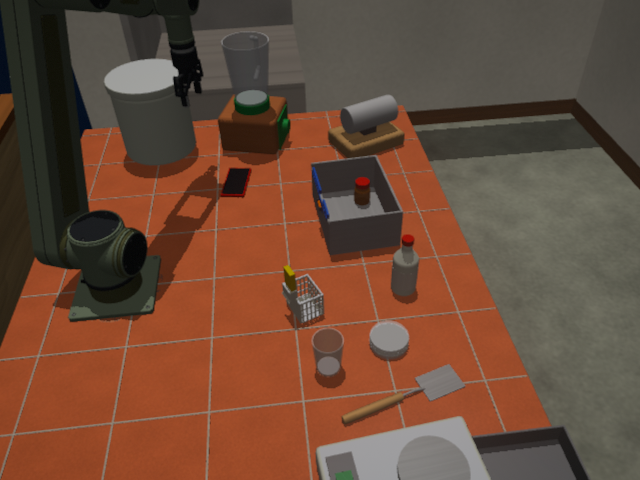

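View pics/a_wrist.png

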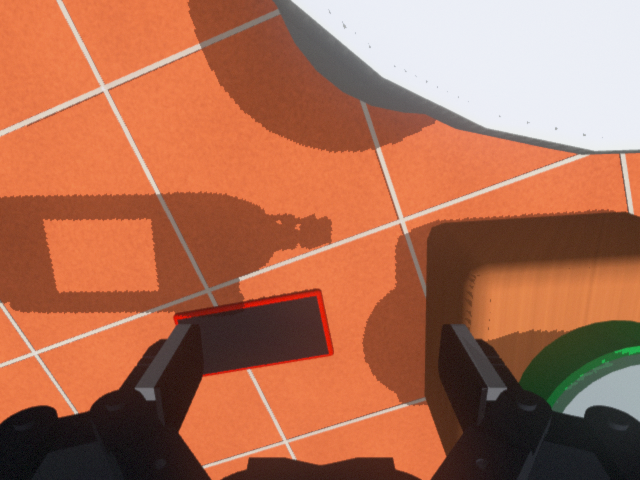

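The scene view shows the basket at about (268,237) with its yellow grip at (268,207). The tank is around (360,295), with blue strip pieces at (340,250) and (390,259) and the notch gap between them. The side view shows the grip at (290,277) and the strip at (320,195). Next I'll measure them.

```bash
cat > h.py <<'E'
import numpy as np, cv2
def cam(d):
    R,_=cv2.Rodrigues(np.array(d["rvec"],float)); t=np.array(d["tvec"],float).ravel(); return R,t,np.array(d["camera_matrix"],float)
def zpts(d,mask):
    R,t,K=cam(d); v,u=np.nonzero(mask&(d["z_map"]>0)); z=d["z_map"][v,u]
    p=np.c_[(u-K[0,2])/K[0,0]*z,(v-K[1,2])/K[1,1]*z,z]; return (p-t)@R, u, v
def ray(d,uv,h):
    R,t,K=cam(d); c=-R.T@t; uv=np.atleast_2d(uv).astype(float)
    r=np.c_[(uv[:,0]-K[0,2])/K[0,0],(uv[:,1]-K[1,2])/K[1,1],np.ones(len(uv))]@R
    return c+r*((h-c[2])/r[:,2])[:,None]
def proj(d,P):
    R,t,K=cam(d); return cv2.projectPoints(np.atleast_2d(P).astype(float),R,t,K,None)[0][:,0]
def hsv(d): return cv2.cvtColor(d["color"],cv2.COLOR_RGB2HSV)
def blue(d): 
    h=hsv(d); return (h[...,0]>105)&(h[...,0]<130)&(h[...,1]>130)&(h[...,2]>40)
def yellow(d):
    h=hsv(d); return (h[...,0]>18)&(h[...,0]<34)&(h[...,1]>130)&(h[...,2]>60)
E
python3 - <<'E'
from h import *
for n,yb,bb in [("scene",(255,195,280,220),(320,240,420,270)),("side",(278,260,300,295),(310,160,335,222))]:
    d=dict(np.load(f"pics/a_{n}.npz"))
    for nm,f,b in (("yel",yellow,yb),("blue",blue,bb)):
        m=f(d); mm=np.zeros_like(m); mm[b[1]:b[3],b[0]:b[2]]=m[b[1]:b[3],b[0]:b[2]]
        nc,l,st,ce=cv2.connectedComponentsWithStats(mm.astype(np.uint8),connectivity=8)
        for i in range(1,nc):
            if st[i,4]<6: continue
            P,u,v=zpts(d,l==i)
            print(n,nm,st[i],"n",len(P),"med",np.median(P,0).round(1),"p5",np.percentile(P,3,axis=0).round(1),"p95",np.percentile(P,97,axis=0).round(1))
    c=d["color"]; b=(220,180,440,360) if n=="scene" else (260,140,420,330)
    cv2.imwrite(f"pics/b_{n}.png",cv2.resize(c[b[1]:b[3],b[0]:b[2],::-1],None,fx=3.5 if n=="scene" else 3.1,fy=3.3 if n=="scene" else 3.1,interpolation=cv2.INTER_NEAREST)[:600,:800])
E
```

```text
scene yel [262 198  12  17 177] n 177 med [ 451.8 -145.6  127.6] p5 [ 439.4 -161.9   99.1] p95 [ 459.3 -130.6  150.1]
scene blue [329 247  23   7  89] n 89 med [563.7 110.5 115.9] p5 [558.6  81.8 108.7] p95 [568.6 139.7 119.3]
scene blue [370 254  43  11 167] n 167 med [554.7 244.6 115.8] p5 [549.  193.8 109.2] p95 [560.2 296.5 121. ]
side yel [283 265  13  26 218] n 218 med [ 448.1 -160.   133.5] p5 [ 437.5 -169.   100.2] p95 [ 458.9 -136.6  152.9]
side blue [312 167  10  25  96] n 96 med [552.8 246.5 117.7] p5 [548.1 191.8  87.8] p95 [559.3 299.5 123.1]
side blue [321 200   8  18  59] n 59 med [561.4 111.3 112.8] p5 [557.3  76.5  95.1] p95 [566.  144.4 123.4]
```

View pics/b_scene.png

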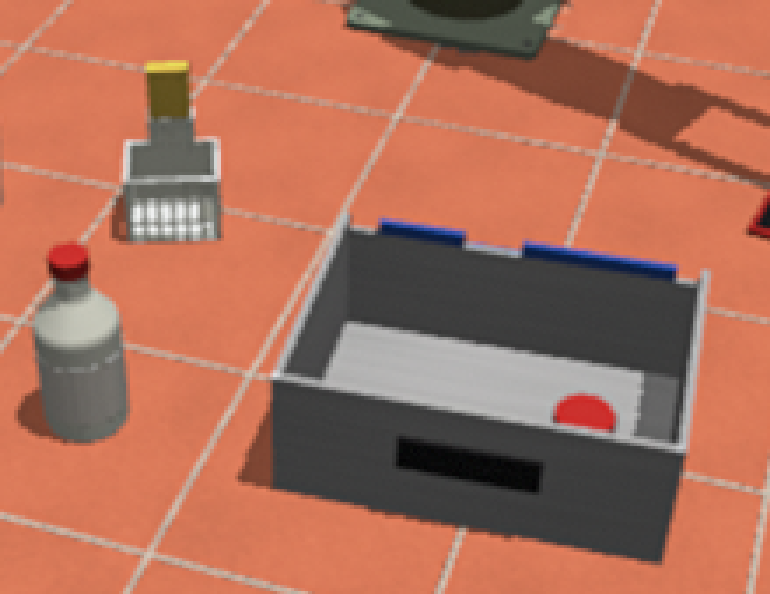

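View pics/b_side.png

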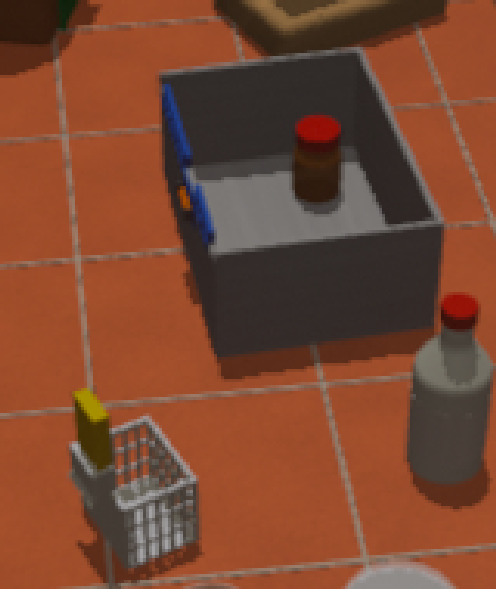

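```bash
cat >> h.py <<'E'
from scipy.spatial.transform import Rotation as Ro
def quat(yaw):
    R=Ro.from_euler('z',yaw).as_matrix()@np.array([[0,1,0],[1,0,0],[0,0,-1.]])
    q=Ro.from_matrix(R).as_quat(); return [q[3],q[0],q[1],q[2]]
E
python3 - <<'E'
from h import *
from station import env, eyes, monitor
def shot(nm,k="wrist"):
    d=eyes.get_image(k); cv2.imwrite(f"pics/{nm}.png",d["color"][:,:,::-1]); np.savez(f"pics/{nm}.npz",**d)
env.move_ptp([560,150,260],quat(0.068)); shot("c_tank"); print(monitor.get_clock(),monitor.get_joints())
env.move_ptp([448,-150,260],quat(0)); shot("c_bask"); print(monitor.get_clock(),monitor.get_joints(), monitor.get_eef_pos())
E
```

```text
2.1 [2.43498047e-01 3.11054095e-01 1.50441869e+00 3.01784579e-04
 1.32628035e+00 1.73864306e-01]
3.3667 [-3.45601118e-01  1.38987724e-01  1.73373343e+00  4.78544987e-04
  1.26856428e+00 -3.47208699e-01] [ 448.72354964 -149.18630069  260.03456924]
```

View pics/c_tank.png

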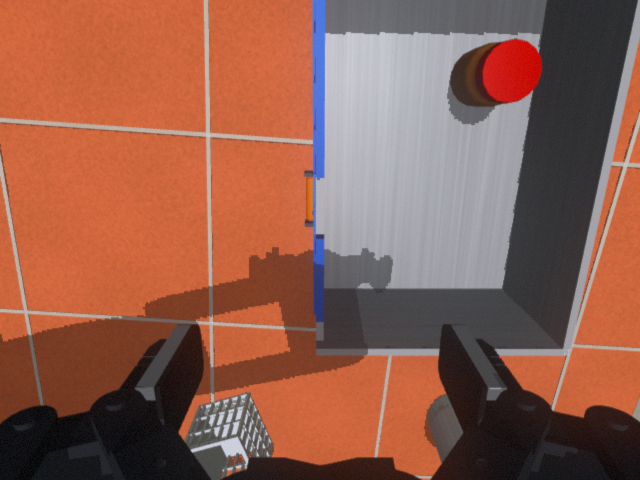

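View pics/c_bask.png

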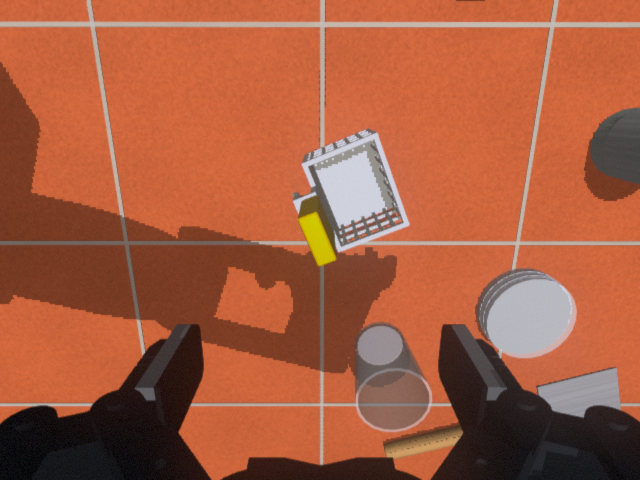

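The tank shot shows the notch between the strip ends at (319,178) and (319,236), with the roller at (309,198). In the basket shot the grip top runs from (308,212) to (326,262), so the basket is turned about 20°. The beaker stands at (393,385).

Run:
```python
from h import *
d=dict(np.load("pics/c_bask.npz")); h=hsv(d); m=yellow(d)
v=h[...,2][m]; print(np.percentile(v,[5,50,95]))
top=(m&(h[...,2]>190)).astype(np.uint8)
cs,_=cv2.findContours(top,0,cv2.CHAIN_APPROX_NONE); c=max(cs,key=cv2.contourArea)
P=ray(d,c[:,0,:],150.)[:,:2]
r=cv2.minAreaRect(P.astype(np.float32)); print("grip",r, cv2.boxPoints(r).round(1).tolist())
Z,_,_=zpts(d,top.astype(bool)); print("z",np.median(Z,0))
# basket rim white rect z=70
w=((h[...,1]<60)&(h[...,2]>150)); 
d=dict(np.load("pics/c_tank.npz")); c=d["color"]
cv2.imwrite("pics/d_t.png",cv2.resize(c[150:360,270:390,::-1],None,fx=4,fy=2.8,interpolation=cv2.INTER_NEAREST))
d2=dict(np.load("pics/c_bask.npz"));cv2.imwrite("pics/d_b.png",cv2.resize(d2["color"][120:280,280:420,::-1],None,fx=4,fy=3.7,interpolation=cv2.INTER_NEAREST))
m=blue(d); h=hsv(d); print(np.percentile(h[...,2][m],[5,25,50,75,95]))
R,t,K=cam(d); print("cam",-R.T@t)
for r in range(5,330,12):
    u=np.nonzero(m[r])[0]
    if len(u): print(r,u.min(),u.max(),h[r,u,2].tolist(), ray(d,[[u.min()-.5,r],[u.max()+.5,r]],120)[:,:2].round(1).tolist())
Z,u,v=zpts(d,m); print(np.percentile(Z[:,2],[5,50,95]))
```

```text
[ 94. 206. 209.]
grip ((446.9570617675781, -148.47354125976562), (12.368413925170898, 34.06704330444336), 22.19561195373535) [[434.79998779296875, -135.0], [447.70001220703125, -166.60000610351562], [459.1000061035156, -161.89999389648438], [446.20001220703125, -130.39999389648438]]
z [ 446.95246883 -147.80714853  150.12021295]
[112. 194. 216. 222. 224.]
cam [554.77704178 232.38321824 402.74735237]
5 313 324 [217, 220, 209, 223, 223, 223, 223, 223, 223, 223, 224, 218] [[545.8, 290.0], [553.1, 290.5]]
17 313 324 [219, 221, 210, 223, 224, 225, 223, 224, 223, 224, 223, 219] [[546.2, 283.6], [553.5, 284.0]]
29 313 324 [209, 149, 181, 222, 223, 225, 224, 224, 224, 223, 223, 217] [[546.7, 277.0], [554.0, 277.5]]
41 313 324 [220, 224, 223, 223, 224, 223, 225, 225, 224, 223, 225, 222] [[547.1, 270.4], [554.5, 270.9]]
53 313 324 [218, 223, 223, 223, 223, 224, 222, 223, 223, 223, 224, 223] [[547.5, 263.6], [555.0, 264.1]]
65 313 324 [215, 218, 191, 219, 224, 224, 224, 224, 222, 224, 223, 221] [[547.9, 256.7], [555.4, 257.2]]
77 313 324 [206, 150, 180, 219, 222, 222, 222, 222, 223, 224, 223, 22
[... 1090 characters left out ...]
, [556.9, 146.7]]
245 314 323 [183, 140, 194, 199, 199, 197, 200, 200, 197, 197] [[556.0, 137.5], [563.2, 138.0]]
257 314 323 [190, 195, 196, 197, 197, 198, 197, 197, 197, 190] [[556.6, 128.4], [563.9, 128.9]]
269 314 323 [111, 118, 115, 116, 115, 115, 119, 116, 118, 113] [[557.2, 119.0], [564.5, 119.5]]
281 314 322 [108, 112, 112, 114, 112, 112, 115, 118, 115] [[557.8, 109.4], [564.4, 109.9]]
293 314 323 [111, 112, 113, 115, 115, 115, 115, 113, 113, 109] [[558.4, 99.7], [565.9, 100.2]]
305 315 323 [112, 111, 110, 111, 114, 113, 112, 110, 106] [[559.8, 89.8], [566.6, 90.2]]
317 317 323 [112, 113, 114, 114, 110, 112, 105] [[561.9, 79.7], [567.3, 80.1]]
[107.56285904 119.86189578 121.18965285]
```

View pics/d_t.png

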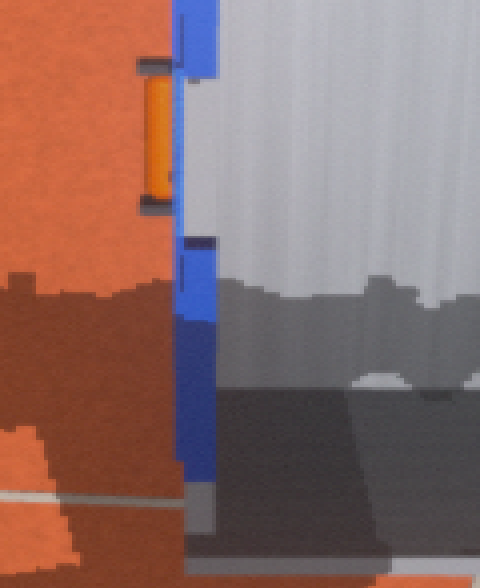

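View pics/d_b.png

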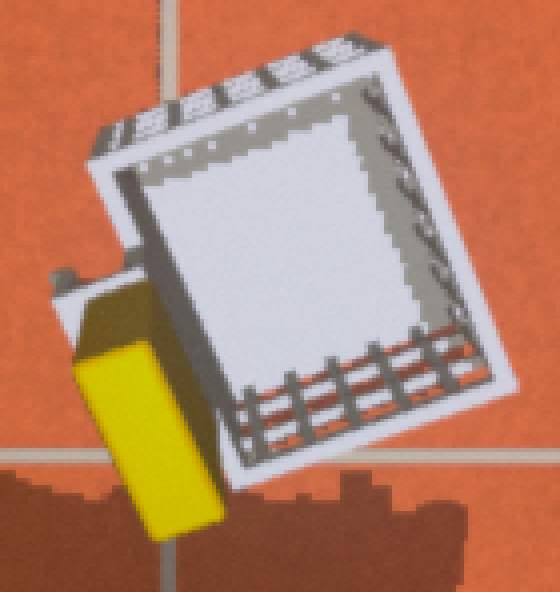

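Run:
```python
from h import *
d=dict(np.load("pics/c_tank.npz")); m=blue(d)
pts=[]
for r in list(range(3,176))+list(range(241,315)):
    u=np.nonzero(m[r,:340])[0]
    if len(u)>6: pts.append((u.max()+.5,r))
P=ray(d,pts,120)[:,:2]
b,a=np.polyfit(P[:,1],P[:,0],1); print("inner edge x=",a,"+",b,"*y yaw",np.arctan(-b)," res",np.std(P[:,0]-a-b*P[:,1]))
print("notch ends", ray(d,[[319,177.5],[319,239]],120).round(1).tolist())
print("S corner outer",ray(d,[[316,354]],120), "wall inner", ray(d,[[330,348]],120),"NE?",ray(d,[[567,354]],120))
h=hsv(d); red=((h[...,0]<6)|(h[...,0]>174))&(h[...,1]>200)&(h[...,2]>150)
red[:, :440]=0; red[130:]=0
v,u=np.nonzero(red); print("cap",ray(d,[[u.mean(),v.mean()]],75),u.min(),u.max())
s=dict(np.load("pics/a_scene.npz")); print("bottle",ray(s,[[243,308]],0), "beaker",ray(s,[[211,243]],0))
```

```text
inner edge x= 572.3494842399479 + -0.06680548706883618 *y yaw 0.06670636865416196  res 0.24740752594597598
notch ends [[556.7, 186.4, 120.0], [559.7, 142.3, 120.0]]
S corner outer [[563.68028216  47.02755299 120.        ]] wall inner [[574.30617178  53.22199949 120.        ]] NE? [[761.45502179  60.58549637 120.        ]]
cap [[692.35256437 266.78475876  75.        ]] 483 541
bottle [[ 7.44496676e+02 -9.91010678e+01 -1.13686838e-13]] beaker [[ 523.65764251 -312.74789041    0.        ]]
```

Run:
```python
from h import *
from station import env, eyes, monitor
q=quat(0.387)
env.move_ptp([447,-148.5,190],q)
print(env.move_l([447,-148.5,114.3],q,vel=80,f_stop=8), monitor.get_eef_pos(),monitor.get_contact_force())
env.close_gripper(60)
print(monitor.get_grip_width(),monitor.get_contact_force(),monitor.get_clock())
env.move_l([447,-148.5,134.3],q,vel=60); env.hold(0.2)
print(monitor.get_grip_width(),monitor.get_contact_force(),monitor.get_moment(),monitor.get_eef_pos(),monitor.get_clock())
for k in("wrist","side","scene"):
    d=eyes.get_image(k); cv2.imwrite(f"pics/e_{k}.png",d["color"][:,:,::-1]); np.savez(f"pics/e_{k}.npz",**d)
```

```text
False [ 447.41640821 -148.6448648   114.76588867] [-0.49606151 -0.4568693   0.48823319]
0.15519048049384046 [-0.12135819  0.12898078  0.27587832] 5.575
0.15702426129541183 [-0.52487983  0.04647942 -2.05437316] [-0.04077065  0.00466982  0.0056108 ] [ 446.72299628 -148.36695916  134.00224485] 6.2583
```

View pics/e_wrist.png

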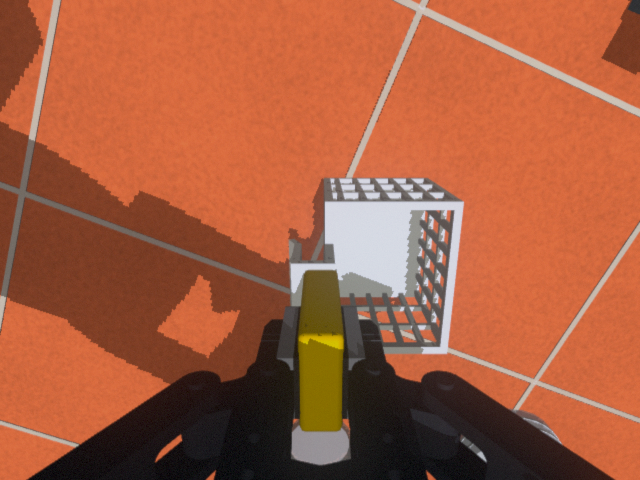

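View pics/e_side.png

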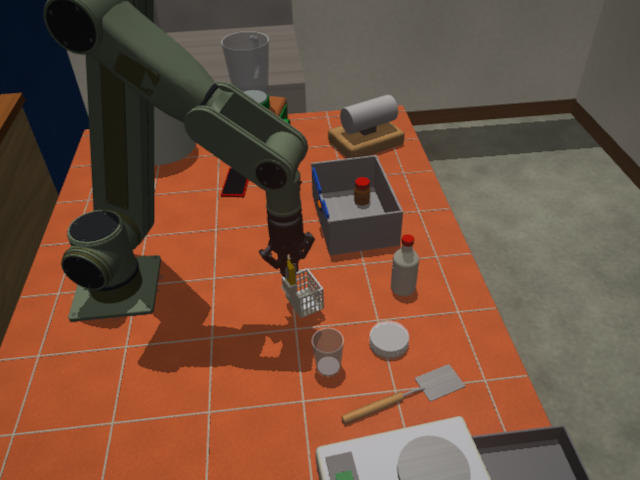

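The basket is held and square in the hand (weight about 2.2 N, opening about 13.3 mm). In the wrist picture the grip lies between the pads at (321,350) and the basket rim is at z about 90. Before carrying it, I'll check the camera's bias on the held grip.

Run:
```python
from h import *
d=dict(np.load("pics/e_wrist.npz")); m=yellow(d); h=hsv(d)
e=np.array([446.72,-148.37,134.0]); yaw=0.387; bx=np.array([np.cos(yaw),np.sin(yaw)]); by=np.array([-bx[1],bx[0]])
tz=e[2]-114.77+150
for r in (360,380,400,420):
    u=np.nonzero(m[r])[0]; P=ray(d,[[u.min()-.5,r],[u.max()+.5,r]],tz)[:,:2]-e[:2]
    print(r,u.min(),u.max(),"toolx",(P@bx).round(2),"tooly",(P@by).round(2))
# top far edge row & near edge rows, brightness col 321
print([(r,h[r,321,2]) for r in range(322,440,4)])
r=335; print("far top edge candidates",[(r,((ray(d,[[321,r]],tz)[:,:2]-e[:2])@by).round(1).tolist()) for r in (330,334,338,430)])
# basket rim z=70+19.2 : corners
for uv in [(325,200),(463,203),(448,353)]:
    P=ray(d,[uv],70+19.2)[0,:2]-e[:2]; print(uv,(P@bx).round(1),(P@by).round(1))
# lip far corners z=96+19.2
for uv in [(290,263),(336,263)]:
    P=ray(d,[uv],96+19.2)[0,:2]-e[:2]; print("lip",uv,(P@bx).round(1),(P@by).round(1))
```

```text
360 299 342 toolx [-6.04  7.26] tooly [8.66 8.65]
380 299 342 toolx [-6.17  7.37] tooly [1.51 1.5 ]
400 300 341 toolx [-5.99  7.17] tooly [-5.91 -5.92]
420 299 341 toolx [-6.45  7.28] tooly [-13.6  -13.61]
[(322, np.uint8(100)), (326, np.uint8(101)), (330, np.uint8(99)), (334, np.uint8(143)), (338, np.uint8(210)), (342, np.uint8(201)), (346, np.uint8(138)), (350, np.uint8(139)), (354, np.uint8(137)), (358, np.uint8(136)), (362, np.uint8(139)), (366, np.uint8(141)), (370, np.uint8(139)), (374, np.uint8(138)), (378, np.uint8(137)), (382, np.uint8(134)), (386, np.uint8(136)), (390, np.uint8(137)), (394, np.uint8(138)), (398, np.uint8(138)), (402, np.uint8(137)), (406, np.uint8(137)), (410, np.uint8(136)), (414, np.uint8(136)), (418, np.uint8(137)), (422, np.uint8(138)), (426, np.uint8(135)), (430, np.uint8(128)), (434, np.uint8(153)), (438, np.uint8(154))]
far top edge candidates [(330, [18.9]), (334, [17.6]), (338, [16.2]), (430, [-17.6])]
(325, 200) 2.7 40.4
(463, 203) 66.5 38.9
(448, 353) 67.2 -41.2
lip (290, 263) -12.2 19.3
lip (336, 263) 7.1 19.3
```

```bash
cat >> h.py <<'E'
Y=0.0667; TX=np.array([np.cos(Y),np.sin(Y)]); TY=np.array([-TX[1],TX[0]]); HOME=np.array([561.4,164.6])
def tp(s,z,dx=0.): # s along tank y from estimated notch
    p=HOME+s*TY+dx*TX; return [p[0],p[1],z]
E
python3 - <<'E'
from h import *
from station import env, eyes, monitor
q=quat(Y)
env.move_l([447,-148.5,310],quat(.387),vel=200)
env.move_ptp(tp(-36,310),q)
env.move_l(tp(-36,182),q,vel=120); env.hold(.3)
print(monitor.get_eef_pos(),tp(-36,182),monitor.get_contact_force(),monitor.get_grip_width(),monitor.get_clock())
for k in("wrist","side","scene"):
    d=eyes.get_image(k); cv2.imwrite(f"pics/f_{k}.png",d["color"][:,:,::-1]); np.savez(f"pics/f_{k}.npz",**d)
b=eyes.get_image("side")["color"][120:270,250:450,::-1]; cv2.imwrite("pics/f_side2.png",cv2.resize(b,None,fx=4,fy=4))
E
```

```text
[563.95513767 128.70516728 182.39958584] [np.float64(563.7994199502303), np.float64(128.68005033546905), 182] [ 0.29610561 -0.17820494 -2.08529364] 0.15148571279900824 10.1
```

View pics/f_wrist.png

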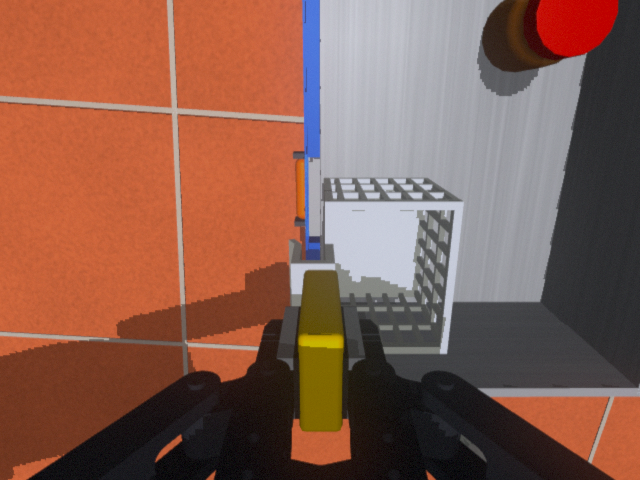

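View pics/f_side2.png

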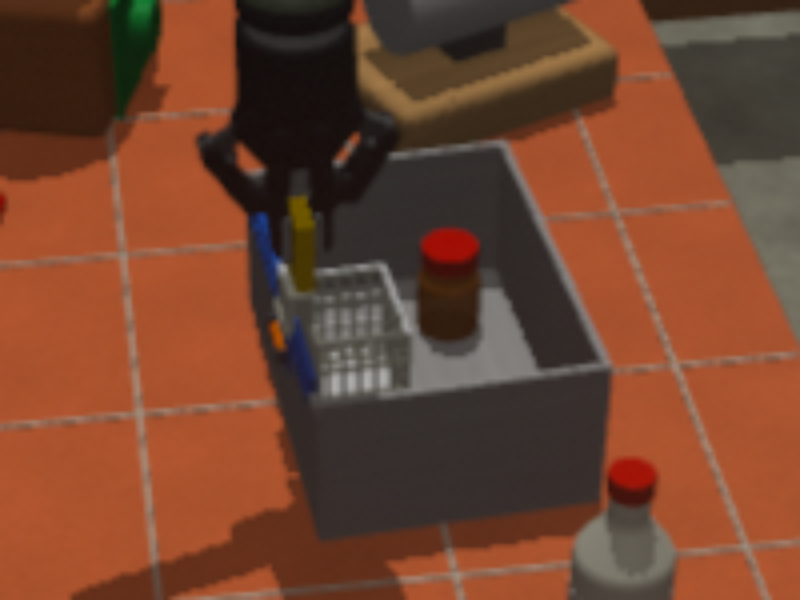

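The strip heads straight into the slot between the leg at (293,262) and the plate at (330,262). The notch ends are near rows 158 and 243. I'll re-measure from this closer view and then lower until it touches.

```bash
python3 - <<'E'
from h import *
d=dict(np.load("pics/f_wrist.npz")); m=blue(d); e=np.array([563.955,128.705])
pts=[]
for r in range(3,152):
    u=np.nonzero(m[r,:340])[0]
    if len(u)>6: pts.append((u.max()+.5,r))
P=ray(d,pts,120)[:,:2]; b,a=np.polyfit(P[:,1],P[:,0],1); print(a,b,"x@164.35",a+b*164.35,"prev",572.35-.0668*164.35)
h=hsv(d)
print([(r,h[r,314].tolist()) for r in range(150,166)])
print([(r,h[r,317].tolist()) for r in range(230,250)])
for r in (157.5,243,242): print(r,ray(d,[[315,r]],120)[0].round(1), ((ray(d,[[315,r]],120)[0,:2]-HOME)@TY).round(2))
E
python3 - <<'E'
from h import *
import cv2
c=cv2.imread("pics/f_wrist.png")[140:280,270:350]; cv2.imwrite("pics/f_w2.png",cv2.resize(c,None,fx=5,fy=4.2,interpolation=cv2.INTER_NEAREST))
E
```

```text
573.4059306721882 -0.07113908159093399 x@164.35 561.7142226127182 prev 561.3714200000001
[(150, [112, 167, 206]), (151, [112, 167, 208]), (152, [112, 167, 206]), (153, [112, 171, 206]), (154, [112, 170, 207]), (155, [111, 170, 205]), (156, [112, 165, 201]), (157, [114, 95, 153]), (158, [131, 27, 132]), (159, [128, 12, 174]), (160, [124, 11, 182]), (161, [124, 10, 180]), (162, [125, 8, 184]), (163, [120, 8, 182]), (164, [120, 7, 182]), (165, [116, 11, 185])]
[(230, [126, 7, 176]), (231, [126, 7, 176]), (232, [115, 9, 175]), (233, [124, 10, 177]), (234, [125, 9, 176]), (235, [120, 9, 170]), (236, [123, 42, 116]), (237, [122, 75, 92]), (238, [121, 86, 86]), (239, [121, 88, 87]), (240, [119, 90, 88]), (241, [122, 95, 91]), (242, [116, 130, 118]), (243, [113, 169, 178]), (244, [112, 174, 192]), (245, [112, 174, 194]), (246, [112, 174, 194]), (247, [112, 174, 193]), (248, [112, 173, 186]), (249, [114, 148, 140])]
157.5 [558.1 186.4 120. ] 21.99
243 [560.8 142.5 120. ] -21.98
242 [560.7 143.1 120. ] -21.43
```

Run:
```python
from h import *
from station import env, eyes, monitor
q=quat(Y)
print(env.move_l(tp(-36,150),q,vel=40,f_stop=3),monitor.get_eef_pos(),monitor.get_contact_force())
```

```text
False [564.03635558 128.73553205 150.27684841] [-0.04692964 -0.54699038 -1.54834425]
```

View pics/f_w2.png

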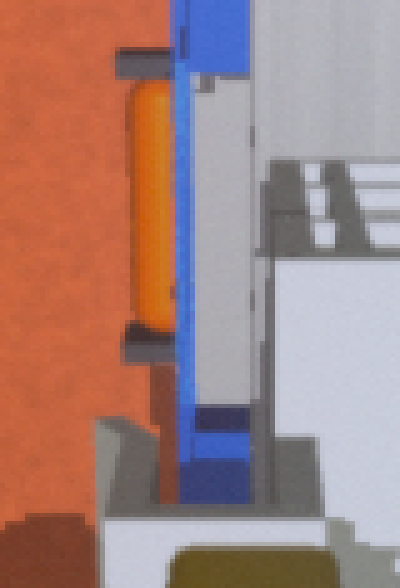

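The notch centre is again at s≈0 and the strip sits inside the slot. Next I'll touch down on the strip gently.

Run:
```python
from h import *
from station import env, eyes, monitor
q=quat(Y)
print(env.move_l(tp(-36,138),q,vel=12,f_stop=2.5),monitor.get_eef_pos(),monitor.get_contact_force(),monitor.get_clock())
env.hold(.2); print(monitor.get_eef_pos(),monitor.get_contact_force(),monitor.get_moment(),monitor.get_clock())
```

```text
True [563.75497546 128.65843305 142.13915826] [-0.27501218  0.56347478  5.25900873] 11.9333
[563.75288027 128.6695012  142.12829068] [ 0.05326484 -0.15512664  5.87218047] [-0.0046609   0.12552837 -0.01514034] 12.1333
```

Contact came at TCP z=142.13, against 142.3 expected. Now I'll slide towards the notch with a light touch and watch the vertical force.

Run:
```python
from h import *
from station import env, eyes, monitor
q=quat(Y)
p=monitor.get_eef_pos(); 
env.move_l(tp(-36,p[2]+.15),q,vel=5); print(monitor.get_eef_pos().round(2),monitor.get_contact_force().round(2))
z=p[2]+.15
for s in (-28,-20,-12,-6,-3,-1.5):
    st=env.move_l(tp(s,z),q,vel=20,f_stop=7); e=monitor.get_eef_pos(); print(s,st,e.round(2),((e[:2]-HOME)@TY).round(2),monitor.get_contact_force().round(2),monitor.get_clock())
    if st: break
```

```text
[563.76 128.68 142.17] [-0.7   0.46  1.73]
-28 False [563.19 136.92 142.21] -27.73 [ 0.48 -1.24  1.25] 13.1833
-20 False [562.62 145.17 142.2 ] -19.47 [0.63 0.14 0.07] 13.7333
-12 False [562.11 153.1  142.2 ] -11.52 [ 1.37  0.16 -0.2 ] 14.2833
-6 False [561.71 159.04 142.2 ] -5.57 [-0.42  0.28 -1.23] 14.7333
-3 False [561.51 161.84 142.17] -2.76 [-0.4  -0.14 -1.87] 15.0333
-1.5 False [561.39 163.14 142.14] -1.46 [ 0.86 -0.15 -1.32] 15.2833
```

Run:
```python
from h import *
from station import env, eyes, monitor
q=quat(Y)
for s in (-1.5,-.5,.3,1.0,1.8,2.6):
    z0=142.2
    env.move_l(tp(s,z0),q,vel=15,f_stop=7); env.hold(.1)
    st=env.move_l(tp(s,139.0),q,vel=10,f_stop=3); env.hold(.1); e=monitor.get_eef_pos(); print(s,st,e.round(2),((e[:2]-HOME)@TY).round(2),((e[:2]-HOME)@TX).round(2),monitor.get_contact_force().round(2),monitor.get_clock())
    if e[2]<140.2: break
```

```text
-1.5 False [560.93 163.14 138.77] -1.42 -0.57 [-2.72  0.56 -1.77] 16.2
```

It dropped into the notch on the first probe, at s≈-1.4. Now I'll centre it in y, ease it in -x so the leg clears the roller, and press down.

Run:
```python
from h import *
from station import env, eyes, monitor
q=quat(Y)
def rep(*a):
    e=monitor.get_eef_pos(); print(*a,e.round(2),((e[:2]-HOME)@TY).round(2),((e[:2]-HOME)@TX).round(2),monitor.get_contact_force().round(2),monitor.get_clock())
rep("c",env.move_l(tp(0,139,-1.8),q,vel=8,f_stop=5))
for z in (137,135,133,131.5,130.8):
    st=env.move_l(tp(0,z,-1.8),q,vel=10,f_stop=14); rep(z,st)
    if st: break
```

```text
c False [560.05 164.55 139.11] 0.04 -1.36 [-0.37  0.27 -2.51] 16.6417
137 False [559.49 164.48 136.86] 0.0 -1.91 [-0.86  0.49 -2.04] 16.9917
135 False [559.51 164.49 135.11] 0.02 -1.9 [-2.3   0.43  1.2 ] 17.3417
133 False [559.54 164.51 133.27] 0.03 -1.86 [-2.83  0.08  4.03] 17.6917
131.5 False [559.5  164.5  131.69] 0.02 -1.9 [-4.91  0.02  4.85] 17.9917
130.8 False [559.48 164.48 130.76] 0.01 -1.93 [-4.13 -0.14  4.48] 18.2417
```

Moving well, with small forces. Now the final press onto the floor.

Run:
```python
from h import *
from station import env, eyes, monitor
q=quat(Y)
def rep(*a):
    e=monitor.get_eef_pos(); print(*a,e.round(2),((e[:2]-HOME)@TX).round(2),monitor.get_contact_force().round(2),monitor.get_grip_width(),monitor.get_clock())
st=env.move_l(tp(0,128.5,-1.8),q,vel=5,f_stop=9); rep(st); env.hold(.3); rep()
for k in("wrist","side","scene"):
    d=eyes.get_image(k); cv2.imwrite(f"pics/g_{k}.png",d["color"][:,:,::-1]); np.savez(f"pics/g_{k}.npz",**d)
b=d=eyes.get_image("side")["color"][120:270,250:450,::-1]; cv2.imwrite("pics/g_side2.png",cv2.resize(b,None,fx=4,fy=4))
```

```text
True [559.38 164.46 130.21] -2.02 [-0.16  0.4   3.26] 0.1544733097023558 18.6167
[559.13 164.47 130.21] -2.27 [ 2.61 -0.02  3.42] 0.15134469929539798 18.9167
```

View pics/g_wrist.png

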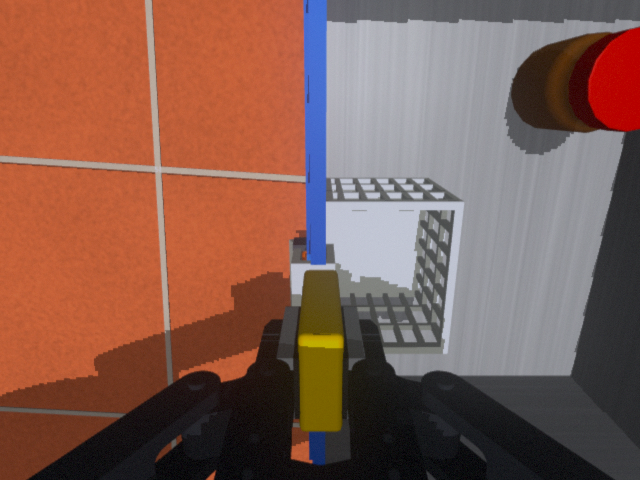

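View pics/g_side2.png

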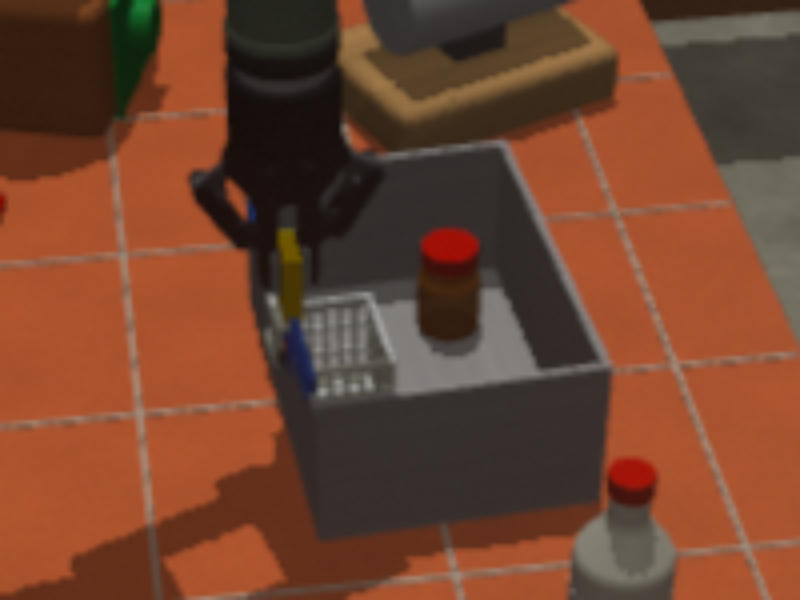

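Dropped 11.9 mm of the expected 12. I'll press once more to confirm it is firmly on the floor.

Run:
```python
from h import *
from station import env, eyes, monitor
q=quat(Y)
def rep(*a):
    e=monitor.get_eef_pos(); print(*a,e.round(2),((e[:2]-HOME)@TX).round(2),monitor.get_contact_force().round(2),monitor.get_grip_width(),monitor.get_clock())
st=env.move_l(tp(0,128.0,-2.2),q,vel=5,f_stop=12); rep(st); env.hold(.3); rep()
```

```text
True [559.16 164.49 130.22] -2.24 [-0.57  0.54  3.45] 0.15592377835068533 19.5
[559.17 164.47 130.21] -2.24 [-4.94 -0.4   2.26] 0.15653819165774902 19.8
```

Run:
```python
from h import *
from station import env, eyes, monitor
q=quat(Y)
env.ungrasp(); e=monitor.get_eef_pos(); print(e,monitor.get_contact_force(),monitor.get_clock())
print(env.move_l([e[0],e[1],e[2]+125],q,vel=80,f_stop=8),monitor.get_eef_pos(),monitor.get_contact_force())
env.hold(.3)
for k in("wrist","side","scene"):
    d=eyes.get_image(k); cv2.imwrite(f"pics/i_{k}.png",d["color"][:,:,::-1]); np.savez(f"pics/i_{k}.npz",**d)
    if k=="side": cv2.imwrite("pics/i_side2.png",cv2.resize(d["color"][120:270,250:450,::-1],None,fx=4,fy=4))
print(monitor.get_clock())
d=dict(np.load("pics/i_wrist.npz")); h=hsv(d); m=yellow(d)
top=(m&(h[...,2]>190)).astype(np.uint8)
cs,_=cv2.findContours(top,0,cv2.CHAIN_APPROX_NONE); c=max(cs,key=cv2.contourArea)
Z,_,_=zpts(d,top.astype(bool)); print("top z",np.median(Z[:,2]))
P=ray(d,c[:,0,:],166.)[:,:2]; r=cv2.minAreaRect(P.astype(np.float32)); print("grip",r,"rel HOME",((np.array(r[0])-HOME)@TX).round(2),((np.array(r[0])-HOME)@TY).round(2))
```

```text
[561.31304848 164.74022652 130.93295843] [-0.05818961  0.31922936 -0.66645087] 20.4917
False [561.0967687  164.66672075 255.37360567] [-0.86520105  0.06439969 -0.02182663]
22.6583
top z 166.10182559666515
grip ((559.453857421875, 165.09762573242188), (12.338297843933105, 33.444759368896484), 4.03072452545166) rel HOME -1.91 0.63
```

View pics/i_wrist.png

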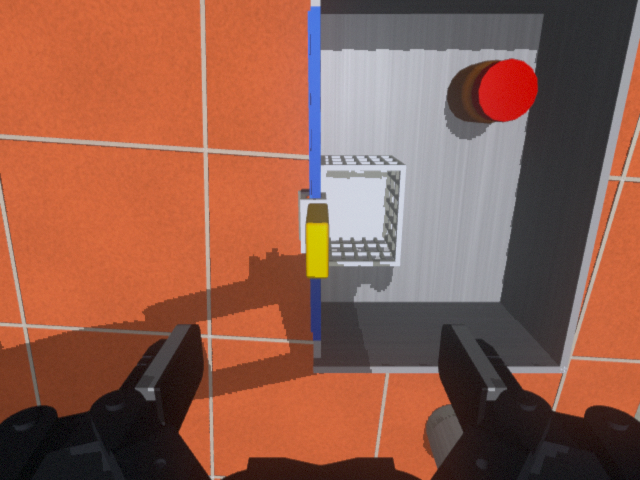

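View pics/i_side2.png

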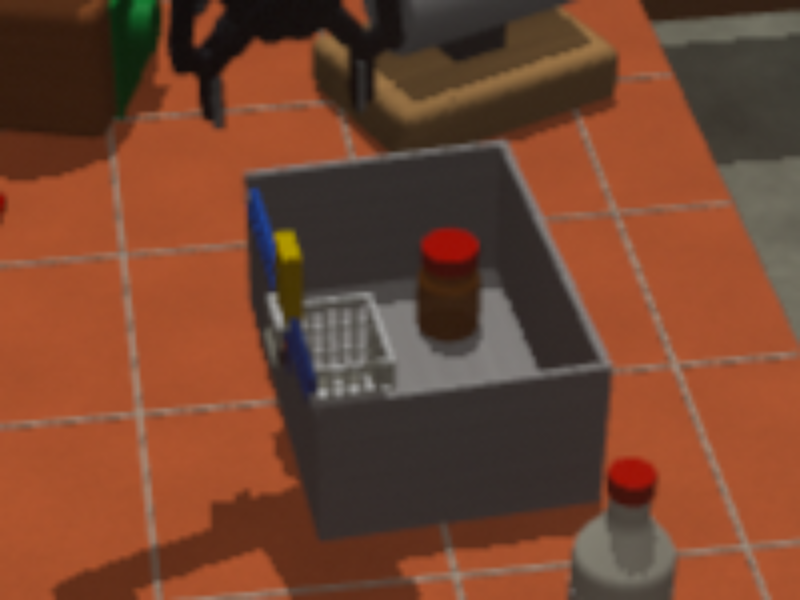

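View pics/i_scene.png

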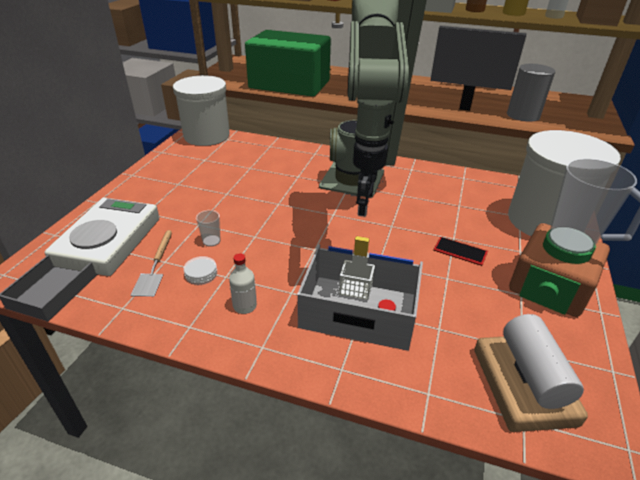

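The basket hangs level in the notch. The top of the grip is at z=166.1 (166 expected), its yaw matches the tank's, and everything else is where it was. The gripper is clear, so I'm handing in.

Run:
```python
from station import env, monitor
print(monitor.get_contact_force(),monitor.get_clock()); env.sign_off()
```

```text
[ 0.26160554  0.39061523 -0.92037628] 22.6583
the job is handed in; nothing more can be done
```

The basket hangs in the notch with its lip home on the notch floor. I let go and handed the job in at 22.7 s.

**What I did:** I gripped the basket by its yellow grip and hooked the lip over the rim 36 mm south (-y side) of the notch. I felt the strip at TCP z = 142.1, then slid along it in light contact. The lip dropped into the notch on the first downward probe, and I centred it and pressed it past the roller to a firm stop.

**Last checks:**
- **Seating:** the lip went down 11.9 mm from the strip top, against 12 mm expected. A second press did not move it; it stopped on its 12 N force limit.
- **After release:** the top of the grip measured z = 166.1 mm (166 expected). The basket's yaw was 4.0°, against 3.8° for the tank. It sat about 0.6 mm along the rim from the notch centre I had measured.
- **Surroundings:** in the last pictures the other things look undisturbed, and the gripper is clear. I judged this by eye, not by measuring.

The forces I read stayed under about 6 N; the readings were taken after each move, so the peaks during the presses may have been higher. No check failed or disagreed.

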